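# Prop the guard cover and clamp the machine head

### The arm

A 7-joint arm with a two-finger parallel gripper is mounted at the origin on the work surface. World frame = base frame: x ahead of the robot, y to its left, z up, the work surface at z = 0. Lengths are in mm, angles in rad, forces in N, time in s.
With the tool pointing down it reaches from about 400 to 900 mm from the base axis. Payload 5.6 kg.
Tool frame: the origin (TCP) lies at the very end of the fingers, on their centre line; the grasp point (between the pads) lies 19 mm behind it (grip_depth is the distance from the TCP to the grasp point, in mm); z points along the fingers, y is the direction in which the jaws open and shut (so a half turn about z gives the same grasp; the last joint's range is limited). The gripper opens to 92 mm and grips with 3 to 60 N. Pads are 20 mm wide; open, the fingers measure 128 mm over their backs; the gripper's body (75 mm by 189 mm) begins 69 mm behind the grasp point.
Start: joints at [1.195, 0.468, -0.012, 1.603, 0.006, 1.071, -0.056], TCP at [212.307, -614.358, 175.092] pointing down, gripper open.
Joint ranges: [-2.53, 2.53], [-0.31, 2.02], [-1.57, 1.55], [0.28, 2.44], [-1.29, 4.43], [0.15, 1.84], [-2.92, 2.92]. Speed limits (rad/s): [2.57, 2.57, 3.14, 3.14, 3.14, 3.14, 3.14].

### API

Orientations are given as a unit quaternion [x, y, z, w].
In Python, from plant import movep, movel, movej, move_gripper, wait, inverse_kinematics, read_state, snapshot, camera_model, IKError, finish_job, grip_depth gives the robot as it stands. The module is installed in compiled form; this text tells all that it offers. Calls block until the motion is done:
- movep(position, orientation): joint-space move of the TCP to a pose.
- movel(position, rot=None, max_speed=150): straight line of the TCP; rot=None keeps the orientation; max_speed is the mean speed in mm/s.
- movej(angles): joint-space move.
- move_gripper(opening): finger opening in mm; the grip force is fixed at half the most; returns when the fingers have stopped.
- wait(seconds).
- inverse_kinematics(position, orientation): joint angles nearest the present ones, or None.
- read_state(): the state.
- snapshot(name): name is "side" or "top"; returns the picture (384x512x3 uint8, red, green, blue); there is no depth.
- camera_model(name): a dict with "mtx" (3x3 intrinsics, pixels), "dist_coeffs" ([k1, k2, p1, p2, k3] as OpenCV has them; the pictures are not rectified), "R" (3x3) and "t" (3): a world point X has camera coordinates R X + t. Camera axes: x right, y down, z forward; pixel columns grow to the right and rows downward; lengths in mm; the calibration is good to about 2 mm. A picture is of the moment at which its call begins. camera_model takes no time and is no camera call.
A pose or a line that the arm cannot do raises IKError and nothing moves.
- finish_job(): hands the job in, once; it reports no verdict.
The state is a dict: "time_s": time; "qpos": joint angles; "qd": joint speeds; "effort": joint torques, N m; "ee_pos": TCP position; "orientation": TCP orientation; "ft_force": force on the tool from outside, world axes, zero at the start; "ft_torque": the same for the moment, N m; "finger_gap": finger opening in mm.
Only numpy, scipy, OpenCV 4.12 (cv2) and the standard library are available. Lean on these libraries where they do the work, as an engineer would, in place of code of your own. Each camera call takes 0.05 s, during which the arm holds its last target.

### The job

On the cedar peg-fitting box, swing up the flip cover, which slowly closes by itself, and stand the wooden prop pin from the rack in the hole that the cover uncovers, so that the cover stays open. Then turn the clamp knob clockwise, feeling for the bite, until the sprung jaw holds the machine head snugly against the back-stop at about 17 N (never over 32 N), and let go. Leave the other things on the shelf alone.

Things in the scene. Friction and masses are not known exactly. Their poses are not given: they have to be found in the camera images.
- case: Cedar box fixed to the shelf; origin on the shelf; it spans x -110 to +75 mm, y -100 to +110 mm from there. Its flat top (the deck) is 60 mm up. Its x points from the clamp side (front) to the cover's hinge side, y to the left, z up. Cover, knob, pin hole and clamp are all on the deck.
- hinge (a point): Point on the cover's hinge axis, 45 mm in +x of the box origin, 62 mm above the shelf. The axis runs along the box's y. Its attitude is that of the box.
- cover (a joint): Angle of the flip cover, rad: 0 closed on the deck, 1.57 upright, 1.85 fully open (leaning back over +x of the box). A damper resists it (1.2 N m per rad/s: swing it at about 0.3 rad/s); a weak spring (about 0.03 N m) closes it at 0.02 to 0.03 rad/s once released: from fully open it stays above 1.5 rad for some 10 s. On the standing pin it comes to rest at 1.25 to 1.4 rad.
- cover_front (a point): Middle of the front face of the cover, a dark wooden hood over the knob. The hood reaches from 12 to 82 mm in -x of the hinge, is 68 mm wide (y) and 50 mm high. At its +y side it has a flat wing, 5 mm thick, in the plane of the hinge axis (y +34 to +95 mm, 4 to 78 mm from the hinge), which lies over the pin hole when closed.
- stub (a point): Handle of the cover: a round brass stub, 12 mm thick, sticking out 34 mm along -y from the hood's side. This point is on its axis, 17 mm from the hood, and moves with the cover: closed it is 62 mm in -x of the hinge axis, 26 mm above it and 51 mm in -y of point hinge. Gripped from above across the box's x, it turns between the fingers as it follows its arc about the hinge.
- prop: Loose prop pin of light wood, 95 mm long, round: shank 12 mm thick over the lower 55 mm (tapered tip), head 16 mm thick from 58 mm to the top. Origin at the centre of its lower tip, z up along the pin. It starts upright in the +y hole of the rack, 25 mm deep, 70 mm of it above the rack's top, 30 g.
- prop_tip (a point): Centre of the lower tip of the prop pin (same as its origin).
- prop_hole (a point): Centre of the mouth of the blind hole for the pin in the deck: 14.5 mm wide with a 2 mm chamfer, 28 mm deep, 60 mm above the shelf, 28 mm in +x and 62 mm in +y of the box origin. Under the cover's wing until the cover is up; the pin only clears the wing while the cover is at 1.5 rad or more.
- knob_grip (a point): On the axis of the clamp knob, at the height to grip: 32 mm above the deck, 3 mm in -x of the box origin. The knob is a black bar 44 mm long, 12 mm thick, from 12 to 42 mm above the deck, on a thin shaft; the bar lies along this point's x axis (at the start 0.65 rad counterclockwise from the box's x) and is gripped across its y.
- knob_base (a point): Foot of the knob on the deck. Turned clockwise seen from above, the knob moves the jaw 10 mm per rad to the box's +y. Friction 0.30 N m turning (about 0.1 still felt when stopped); each newton of jaw force adds 0.010 N m (17 N: 0.17 to 0.2 more). Friction holds the setting on release. Jaw, head and back-stop meet after 0.35 to 1.15 rad; then the jaw force rises by 80 N per rad.
- jaw: Sprung clamp jaw, steel with a cork face, 20 (x) x 12 (y) x 14 mm; origin at the bottom of its rear face, 60 mm above the shelf, pressing face 12 mm further in +y. Runs along the box's y between two low rails, on a spring of 8 N per mm.
- machine_head: Chrome-plated machine head to be clamped: plate 19 (x) x 36 (y) x 12 mm with an upright post, origin at the centre of its underside, 50 g. It lies loose on the deck between the two rails (10 mm high), about 2 mm in front of the jaw; the back-stop beyond it (+y) was left at some place up to 9 mm past it, which is not measured: the bite must be felt.
- rack: Fixed cedar block 70 (x) x 150 (y) x 40 mm high with two holes 50 mm either side of its middle along y: the +y one holds the prop pin, the -y one a peg reamer. Origin at the centre of its underside.
- reamer: Bystander: peg reamer with a T handle standing in the rack's -y hole, its handle about 80 mm above the shelf.
- mallet: Bystander: dark wooden mallet lying on the shelf, head 85 mm long, 54 mm thick.
- winder: Bystander: nickel peg winder, about 80 mm long.
- spare_head: Bystander: a second machine head lying on the shelf, not on the box.
- button0: Bystander: amber tuner button, 22 x 15 x 8 mm.
- button1: Bystander: amber tuner button, 22 x 15 x 8 mm.
- button2: Bystander: amber tuner button, 22 x 15 x 8 mm.
- screw_cup: Bystander: small white cup, 60 mm wide, 50 mm high.

How it is judged:
By the outcome, as a careful person would: the job done as asked, in the order asked, and still so for the second after the job is handed in, with the robot touching nothing.
It also fails if it takes over 72 s, if anything falls off the work surface, if the arm or the gripper's body presses on something with over 40 N, if the wrist force passes 120 N, or if a joint passes its speed limit or range.

## Working session

There is one attempt and no reset: what is moved stays moved. The work goes in short steps, each a Python script; the robot and the scene stay as the last script left them, time stands still between calls to the robot, and variables do not carry over. Pictures are saved under pics/ and viewed, and the job is handed in when it is done.

```bash
mkdir -p pics; ls
python3 - <<'E'
from plant import *
import cv2
for n in("side","top"):
    im=snapshot(n); cv2.imwrite(f"pics/{n}0.png",im[:,:,::-1])
    m=camera_model(n); print(n,m, -m["R"].T@m["t"])
s=read_state(); print(s); print(grip_depth)
E
```

```text
pics
side {'mtx': array([[492.27533586,   0.        , 260.10586082],
       [  0.        , 492.27533586, 186.90957354],
       [  0.        ,   0.        ,   1.        ]]), 'dist_coeffs': array([-0.06985481,  0.        ,  0.        ,  0.        ,  0.        ]), 'R': array([[-0.99186179, -0.12642781, -0.01504005],
       [-0.0552992 ,  0.53418841, -0.84355482],
       [ 0.11468301, -0.83585809, -0.53683243]]), 't': array([ 528.36184693,  114.0047702 , 1158.49105883])} [397.50705956 974.2337299  726.03143143]
top {'mtx': array([[472.40336489,   0.        , 249.9572287 ],
       [  0.        , 472.40336489, 190.24557025],
       [  0.        ,   0.        ,   1.        ]]), 'dist_coeffs': array([-0.04091748,  0.        ,  0.        ,  0.        ,  0.        ]), 'R': array([[ 0.0202573 , -0.99970923,  0.01308076],
       [-0.9917875 , -0.02174588, -0.12603441],
       [ 0.12628221, -0.01042022, -0.99193963]]), 't': array([ -59.39395123,  552.74577635, 1375.054687  ])} [ 375.76456328  -33.02836486 1434.41313681]
{'time_s': 0.1, 'qpos': array([ 1.19500539,  0.46828223, -0.01161368,  1.6035268 ,  0.00601633,
        1.07138655, -0.05628645]), 'qd': array([ 0.00160496, -0.00136258, -0.00069548, -0.00232322, -0.00095464,
       -0.00067957, -0.00102164]), 'effort': array([ 4.14264432e-04, -5.21654963e+01, -1.26901577e-02, -2.44371074e+01,
       -5.67687477e-02,  1.40882583e-02,  7.68123527e-05]), 'ee_pos': array([ 212.08693317, -613.81032068,  174.24207766]), 'orientation': array([ 9.86190650e-01,  1.65612159e-01, -1.90324490e-04, -7.60874354e-04]), 'ft_force': array([-0.28736903, -0.43397849, -0.52285449]), 'ft_torque': array([0.02187001, 0.02307648, 0.04968654]), 'finger_gap': 91.96779496345367}
18.700000000000003
```

View pics/side0.png

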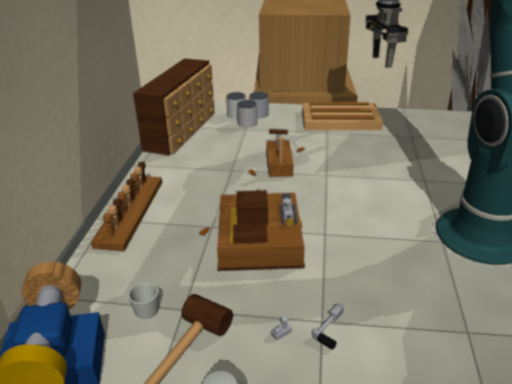

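View pics/top0.png

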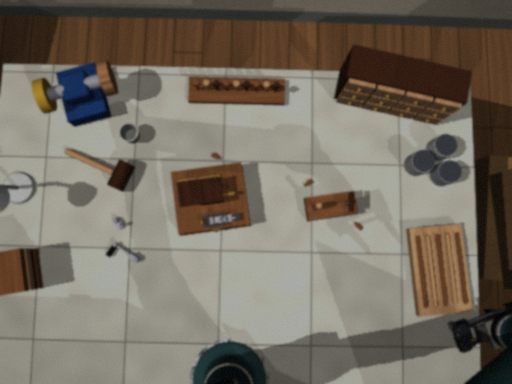

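The top view shows the box around (211,198) and the rack around (332,206), with the pin at its left end, near (318,206). The side view shows the box around (260,230) and the rack at (280,157). I'll enlarge both.

Run:
```python
import cv2,numpy as np
a=cv2.imread("pics/top0.png"); b=cv2.imread("pics/side0.png")
cv2.imwrite("pics/z1.png",cv2.resize(a[150:245,160:260],None,fx=6,fy=6,interpolation=cv2.INTER_CUBIC))
cv2.imwrite("pics/z2.png",cv2.resize(b[180:275,205:315],None,fx=6,fy=6,interpolation=cv2.INTER_CUBIC))
c=cv2.resize(a[175:235,295:375],None,fx=5,fy=5,interpolation=cv2.INTER_CUBIC)
d=cv2.resize(b[120:180,250:310],None,fx=5,fy=5,interpolation=cv2.INTER_CUBIC)
cv2.imwrite("pics/z3.png",np.hstack([c,d]))
```

```text
(no output)
```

View pics/z1.png

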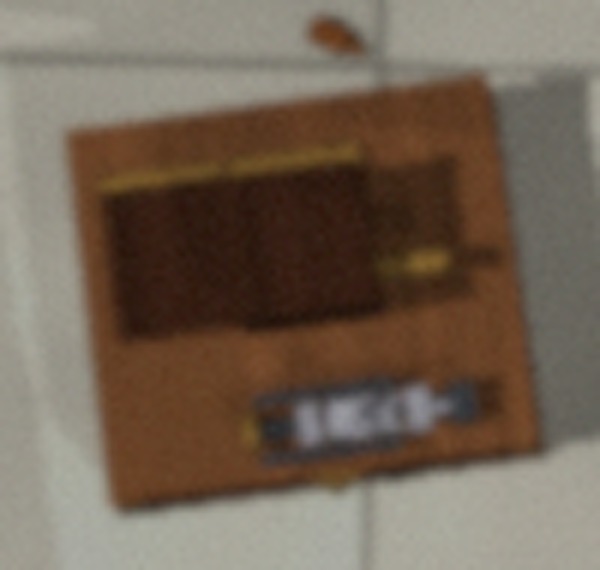

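View pics/z2.png

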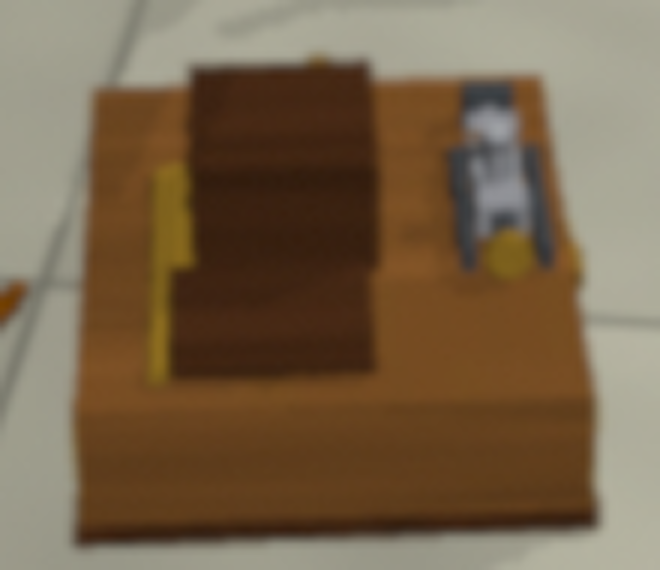

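View pics/z3.png

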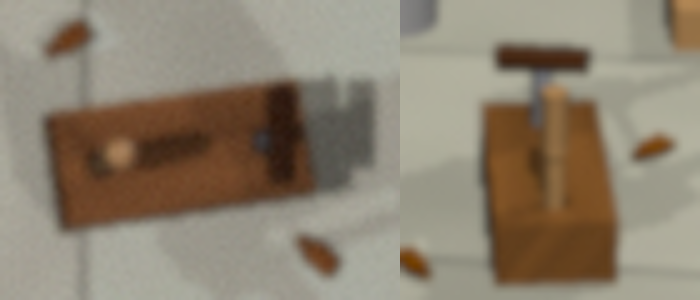

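```bash
cat > h.py <<'E'
import numpy as np, cv2
from plant import *
from scipy.spatial.transform import Rotation as Ro
def ray(n,uv):
    m=camera_model(n)
    p=cv2.undistortPoints(np.array(uv,float).reshape(-1,1,2),m["mtx"],m["dist_coeffs"]).reshape(-1,2)
    d=np.c_[p,np.ones(len(p))]@m["R"]
    return -m["R"].T@m["t"], d/np.linalg.norm(d,axis=1)[:,None]
def plane(n,uv,z):
    c,d=ray(n,uv); return c+d*((z-c[2])/d[:,2])[:,None]
def tri(uva,uvb):
    a,da=ray("top",uva); b,db=ray("side",uvb)
    da,db=da[0],db[0]
    A=np.c_[da,-db]; s=np.linalg.lstsq(A,b-a,rcond=None)[0]
    p,q=a+da*s[0],b+db*s[1]
    return (p+q)/2, np.linalg.norm(p-q)
def proj(n,X):
    m=camera_model(n)
    return cv2.projectPoints(np.array(X,float).reshape(-1,1,3),cv2.Rodrigues(m["R"])[0],m["t"],m["mtx"],m["dist_coeffs"])[0].reshape(-1,2)
E
python3 - <<'E'
from h import *
a=cv2.imread("pics/top0.png"); b=cv2.imread("pics/side0.png")
c=np.array([[67,131],[486,76],[545,447],[115,498]])/6+np.array([160,150])-.42
P=plane("top",c,60); print("top deck",P.round(1))
print("edges",[np.linalg.norm(P[i]-P[(i+1)%4]).round(1) for i in range(4)])
s=np.array([[95,90],[540,76],[590,400],[78,405]])/6+np.array([205,180])-.42
Q=plane("side",s,60); print("side deck",Q.round(1))
print("edges",[np.linalg.norm(Q[i]-Q[(i+1)%4]).round(1) for i in range(4)])
def mask(im,box):
    x0,y0,x1,y1=box
    hsv=cv2.cvtColor(im,cv2.COLOR_BGR2HSV); m=np.zeros(im.shape[:2],np.uint8)
    m[y0:y1,x0:x1]=(hsv[y0:y1,x0:x1,1]>100)*255
    n,l,st,ce=cv2.connectedComponentsWithStats(m); k=1+st[1:,4].argmax()
    return (l==k).astype(np.uint8)
m=mask(a,(160,158,262,245)); cs,_=cv2.findContours(m,0,1); h=cv2.convexHull(max(cs,key=len))
q=cv2.approxPolyDP(h,5,True).reshape(-1,2); print("hull",q.tolist()); 
R=cv2.minAreaRect(plane("top",h.reshape(-1,2),60)[:,:2].astype(np.float32)); print("rect",R)
# rack
m=mask(a,(300,185,356,228)); cs,_=cv2.findContours(m,0,1); h=cv2.convexHull(max(cs,key=len))
print("rack",cv2.minAreaRect(plane("top",h.reshape(-1,2),40)[:,:2].astype(np.float32)))
E
```

```text
top deck [[601.5 186.9  60. ]
 [633.5 -18.1  60. ]
 [451.6 -50.8  60. ]
 [422.6 156.4  60. ]]
edges [np.float64(207.5), np.float64(184.8), np.float64(209.2), np.float64(181.5)]
side deck [[632.8 -17.7  60. ]
 [451.8 -47.2  60. ]
 [420.  160.   60. ]
 [599.5 182.3  60. ]]
edges [np.float64(183.3), np.float64(209.6), np.float64(180.9), np.float64(202.8)]
hull [[239, 163], [249, 224], [179, 233], [172, 172]]
rect ((523.9458618164062, 68.28961181640625), (187.92437744140625, 208.53875732421875), 9.301583290100098)
rack ((513.3911743164062, -288.2611083984375), (67.27412414550781, 151.37796020507812), 9.636574745178223)
```

Run:
```python
from h import *
a=cv2.imread("pics/top0.png"); b=cv2.imread("pics/side0.png")
th=0.16; R2=np.array([[np.cos(th),-np.sin(th)],[np.sin(th),np.cos(th)]])
o=np.array([526,68.8])-R2@[-17.5,5]; print("origin",o)
def W(x,y,z): return np.r_[o+R2@[x,y],z]
for n,off,nm in(("top",(160,150),'top'),("side",(205,180),'side')):
    X=[W(-17,-51,88),W(-17,-34,94),W(-17,-68,94),W(-3,0,92),W(45,-34,62)]
    X+= [W(45-12,34,112),W(45-12,-34,112),W(45-82,34,112),W(45-82,-34,112),W(45-78,95,65),W(45-4,95,65)]
    p=(proj(n,X)+.42-np.array(off))*6
    im=cv2.imread("pics/z1.png" if n=="top" else "pics/z2.png")
    for q in p: cv2.circle(im,tuple(int(v) for v in q),3,(0,255,0),-1)
    X=[W(x,y,60) for x,y in((-110,-100),(75,-100),(75,110),(-110,110))]
    p=(proj(n,X)+.42-np.array(off))*6
    cv2.polylines(im,[p.astype(int)],True,(255,255,0),1)
    cv2.imwrite(f"pics/o_{n}.png",im)
hsv=cv2.cvtColor(a,cv2.COLOR_BGR2HSV)[195:216,308:330]; 
g=a[195:216,308:330].astype(int); m=(g[:,:,2]>150)&(hsv[:,:,1]>50); ys,xs=np.nonzero(m); print(len(ys),xs.mean()+308,ys.mean()+195, xs.min()+308,xs.max()+308,ys.min()+195,ys.max()+195)
uvt=(xs.mean()+308,ys.mean()+195)
print("pin top @110",plane("top",[uvt],110))
g=b[130:170,272:292].astype(int); m=(g[:,:,2]>150)&(g[:,:,2]-g[:,:,0]>50); 
for r in range(40):
    xs=np.nonzero(m[r])[0]
    if len(xs): print(r+130,xs.min()+272,xs.max()+272,end='; ')
```

```text
origin [544.07306849  66.6519322 ]
8 318.5 205.0 317 320 204 206
pin top @110 [[ 506.63612698 -241.26476965  110.        ]]
137 280 281; 138 279 282; 139 281 281;
```

View pics/o_top.png

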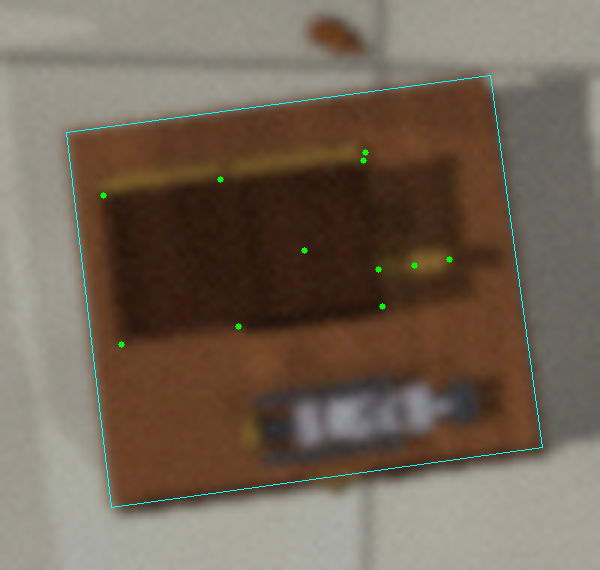

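View pics/o_side.png

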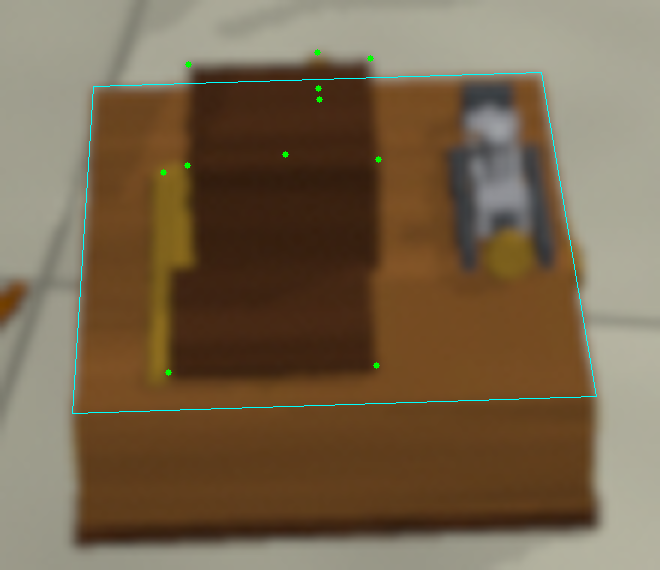

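```bash
cat >> h.py <<'E'
TH=0.16; O=np.array([544.1,66.7])
R2=np.array([[np.cos(TH),-np.sin(TH)],[np.sin(TH),np.cos(TH)]])
def W(x,y,z): return np.r_[O+R2@[x,y],z]
def q_(a):
    y=np.array([np.cos(a),np.sin(a),0]); z=np.array([0,0,-1.]); x=np.cross(y,z)
    return Ro.from_matrix(np.c_[x,y,z]).as_quat()
def stub(c): # TCP-less stub axis point at cover angle c
    ph=np.arctan2(26,62)+c; r=np.hypot(62,26)
    return W(45-r*np.cos(ph),-51,62+r*np.sin(ph))
E
python3 - <<'E'
from h import *
s=read_state(); print(s["time_s"]); R=Ro.from_quat(s["orientation"]).as_matrix(); print("yaw tool y",np.arctan2(R[1,1],R[0,1]))
print("pin tri",tri((318.5,205.0),(280.7,138.3)))
g=grip_depth
for nm,p,angs in [("stub0",stub(0)-[0,0,g],[TH,TH+np.pi]),("stub1.85",stub(1.85)-[0,0,g],[TH,TH+np.pi]),
  ("pin",np.array([506,-241,91-g]),[TH+np.pi/2,TH-np.pi/2]),("hole",W(28,62,120),[TH+np.pi/2,TH-np.pi/2]),
  ("knob0",W(-3,0,92-g),[TH+.65+np.pi/2,TH+.65-np.pi/2]),("knob1",W(-3,0,92-g),[TH-.75+np.pi/2,TH-.75-np.pi/2])]:
    for a in angs:
        j=inverse_kinematics(p,q_(a)); print(nm,p.round(1),round(a,2),None if j is None else np.round(j,2))
E
```

```text
0.1
yaw tool y -1.2380388999099443
pin tri (array([ 505.60211378, -241.52489988,  108.54234692]), np.float64(2.34668632714914))
stub0 [535.4  13.6  69.3] 0.16 [ 0.41  0.51 -0.63  1.94  0.4   0.82 -0.27]
stub0 [535.4  13.6  69.3] 3.3 [-1.    0.87  1.34  2.02 -0.98  1.12 -2.19]
stub1.85 [638.2  30.2  95.7] 0.16 [ 0.39  0.65 -0.7   1.66  0.48  1.01 -0.31]
stub1.85 [638.2  30.2  95.7] 3.3 [-0.9   0.98  1.34  1.75 -1.    1.28 -2.29]
pin [ 506.  -241.    72.3] 1.73 [ 0.92  0.56 -0.7   1.87  0.46  0.87  1.73]
pin [ 506.  -241.    72.3] -1.41 [ 0.52  0.46 -0.16  1.9   0.1   0.79 -1.11]
hole [561.9 132.4 120. ] 1.73 [ 0.46  0.66 -1.04  1.79  0.65  1.08  0.91]
hole [561.9 132.4 120. ] -1.41 [ 0.25  0.52 -0.71  1.8   0.4   0.97 -2.04]
knob0 [541.1  66.2  73.3] 2.38 [ 0.72  0.92 -1.33  1.89  0.98  1.19  1.41]
knob0 [541.1  66.2  73.3] -0.76 [ 0.3   0.51 -0.61  1.91  0.38  0.84 -1.27]
knob1 [541.1  66.2  73.3] 0.98 [ 0.4   0.55 -0.75  1.91  0.49  0.87  0.38]
knob1 [541.1  66.2  73.3] -2.16 [ 0.09  0.45 -0.34  1.93  0.2   0.8  -2.52]
```

Run:
```python
from h import *
g=grip_depth
t=read_state()["time_s"]
movep(stub(0)+[0,0,60-g],q_(TH)); s=read_state(); print("movep",s["time_s"]-t,s["ee_pos"]); t=s["time_s"]
move_gripper(42); s=read_state(); print("grip",s["time_s"]-t); t=s["time_s"]
cv2.imwrite("pics/t1.png",snapshot("top")[:,:,::-1]); cv2.imwrite("pics/s1.png",snapshot("side")[:,:,::-1])
a=cv2.imread("pics/t1.png"); b=cv2.imread("pics/s1.png")
cv2.imwrite("pics/c1.png",np.hstack([cv2.resize(a[150:245,160:260],(390,370),interpolation=2),cv2.resize(b[150:275,200:320],(390,370),interpolation=2)]))
```

```text
movep 2.5082999999999998 [535.63006053  12.37667863 129.22949446]
grip 0.8584
```

View pics/c1.png

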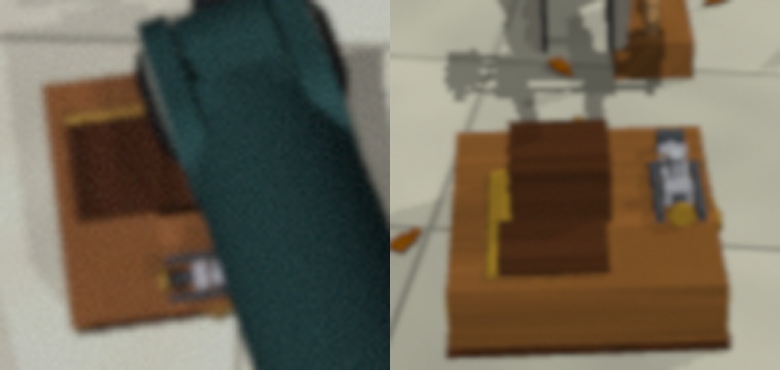

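The side view has the fingers just behind the hood and centred over the stub, near (580,40) to (580,110). The top view is blocked by the arm. Next I descend and grip.

Run:
```python
from h import *
g=grip_depth
movel(stub(0)-[0,0,g],max_speed=110); s=read_state(); print(s["time_s"],s["ee_pos"],(stub(0)-[0,0,g]),s["ft_force"])
move_gripper(5); s=read_state(); print(s["time_s"],s["finger_gap"],s["ee_pos"],s["ft_force"],s["ft_torque"])
```

```text
4.2583 [535.79741545  13.88190977  69.57828019] [535.44236472  13.64299904  69.3       ] [ 0.4406794  -0.13240036 -0.11843296]
4.95 5.005603747507197 [535.48173995  13.63632981  69.32423961] [-0.73363469  0.37938745  0.39870765] [-0.01134629 -0.07568216  0.04151113]
```

Run:
```python
from h import *
cv2.imwrite("pics/t2.png",snapshot("top")[:,:,::-1]); cv2.imwrite("pics/s2.png",snapshot("side")[:,:,::-1])
a=cv2.imread("pics/t2.png"); b=cv2.imread("pics/s2.png")
cv2.imwrite("pics/c2.png",np.hstack([cv2.resize(a[150:245,160:260],(390,370),interpolation=2),cv2.resize(b[150:250,210:310],(400,370),interpolation=2)]))
print(proj("side",[stub(0),stub(0)-[0,0,18]]))
```

```text
[[257.65932525 194.30695263]
 [257.79341817 200.62890879]]
```

View pics/c2.png

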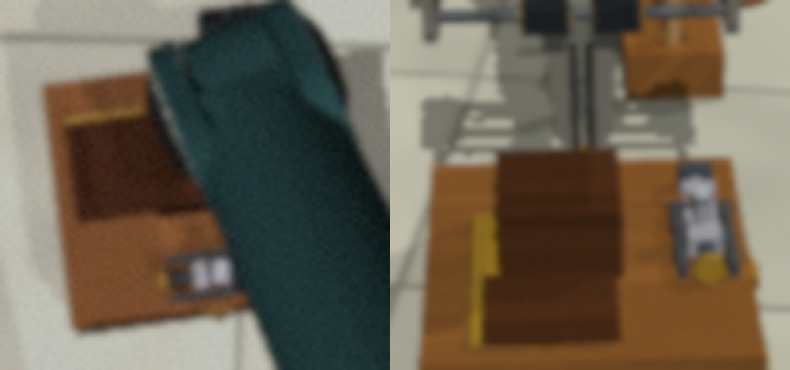

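Run:
```python
import cv2
b=cv2.imread("pics/s2.png")
cv2.imwrite("pics/c3.png",cv2.resize(b[148:200,225:290],None,fx=11,fy=11,interpolation=cv2.INTER_NEAREST))
```

```text
(no output)
```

View pics/c3.png

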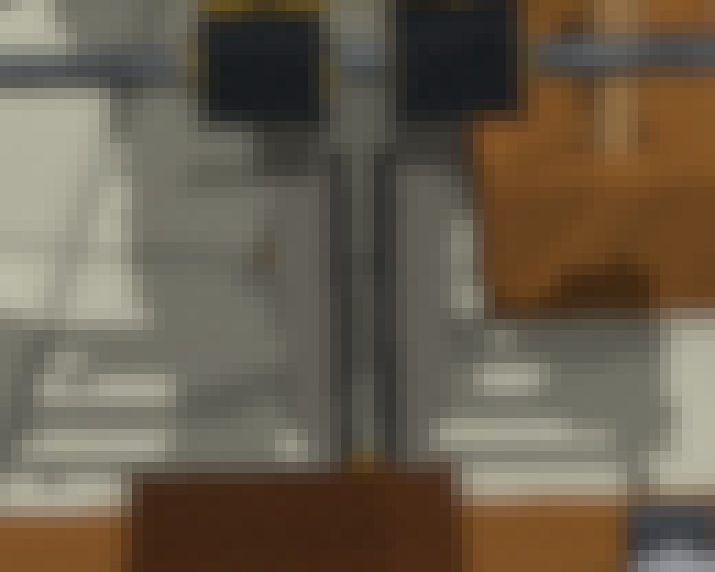

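Run:
```python
from h import *
p=np.array([535.6,12.4,129.2])
ax=W(1,0,0)-W(0,0,0)
X=[p,p+21*ax,p-21*ax,p+39*ax,p-39*ax]
uv=proj("side",X);print(uv)
b=cv2.imread("pics/s1.png")
im=cv2.resize(b[140:200,220:290],None,fx=9,fy=9,interpolation=cv2.INTER_CUBIC)
for q in uv: cv2.circle(im,tuple(int(v) for v in (q+.45-[220,140])*9),3,(0,255,0),-1)
cv2.imwrite("pics/c4.png",im)
```

```text
[[257.34695736 179.14826977]
 [248.28254975 179.42244251]
 [266.40507638 178.87465883]
 [240.50902578 179.65786607]
 [274.16320372 178.64061098]]
```

View pics/c4.png

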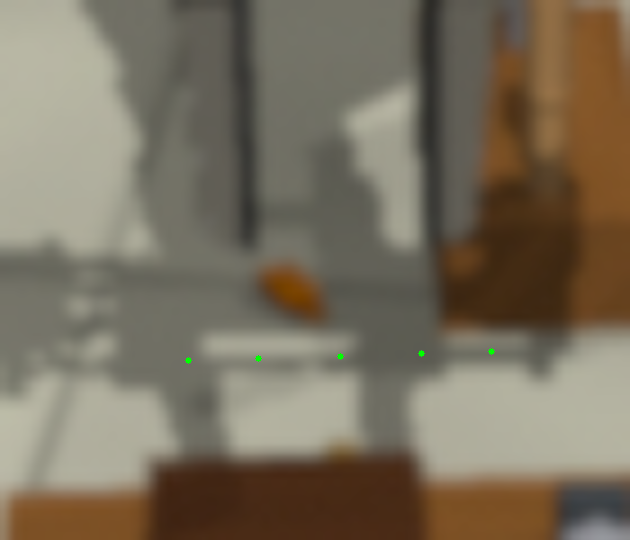

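Run:
```python
from h import *
p=np.array([212.1,-613.8,174.2]); y=np.array([np.cos(-1.238),np.sin(-1.238),0])
X=[p,p+46*y,p-46*y]
for n,f in(("side",(340,0,440,100)),("top",(420,290,512,384))):
    uv=proj(n,X); print(n,uv)
    b=cv2.imread(f"pics/{n}0.png"); x0,y0,x1,y1=f
    im=cv2.resize(b[y0:y1,x0:x1],None,fx=5,fy=5,interpolation=cv2.INTER_CUBIC)
    for q in uv: cv2.circle(im,tuple(int(v) for v in (q+.4-[x0,y0])*5),3,(0,255,0),-1)
    cv2.imwrite(f"pics/c5{n}.png",im)
```

```text
side [[379.87119513  73.36553862]
 [374.299925    68.82992835]
 [385.70856968  78.12470101]]
top [[461.94683696 316.41809674]
 [477.80946477 310.78068956]
 [445.96681528 322.07447102]]
```

View pics/c5side.png

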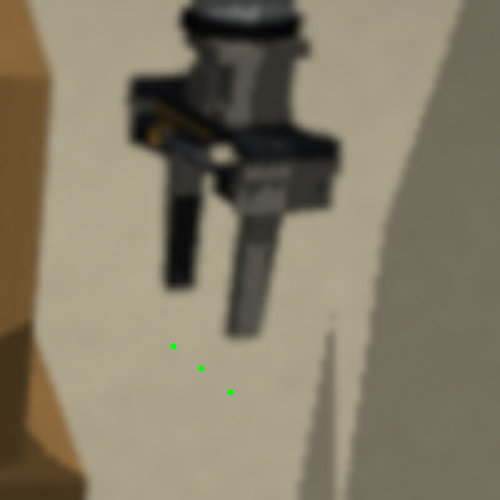

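View pics/c5top.png

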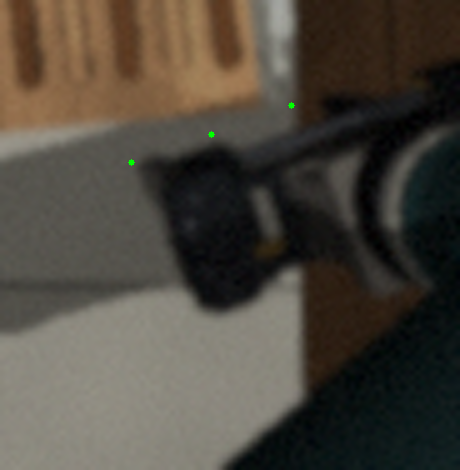

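Run:
```python
from h import *
p=np.array([212.1,-613.8,174.2]); y=np.array([np.cos(-1.238),np.sin(-1.238),0])
print("expect inner near tip",p-46*y,"outer",p-64*y)
for u in((448.6,322.6),(450,325),(452,326)):
  print(tri(u,(386.2,66.8)),tri(u,(388.2,67)))
# s1: tips in side view at known x,y of FK -> z
c,d=ray("side",[((245)/9+220-.45,245/9+140-.45),((430)/9+220-.45,240/9+140-.45)])
for q in d:
    print("at y of TCP:", c+q*((12.4-c[1])/q[1]), " at z of TCP:",c+q*((129.2-c[2])/q[2]))
```

```text
expect inner near tip [ 197.07238873 -570.32390428  174.2       ] outer [ 191.1920191  -553.31151899  174.2       ]
(array([ 201.36437846, -559.67364089,  215.15977692]), np.float64(0.518684986918011)) (array([ 198.17874635, -559.78787788,  214.50064219]), np.float64(6.674728143961821))
(array([ 198.03264232, -563.81507156,  213.99196449]), np.float64(5.073886917875743)) (array([ 194.82595458, -563.98044975,  213.28580254]), np.float64(1.09534911413755))
(array([ 196.27468207, -569.85531505,  212.06257127]), np.float64(7.0410760738496245)) (array([ 193.05041806, -570.04330919,  211.33635146]), np.float64(0.8488687061891785))
at y of TCP: [559.42706114  12.4        160.93435029]  at z of TCP: [568.52005812 -41.61402613 129.2       ]
at y of TCP: [512.07082372  12.4        165.15991724]  at z of TCP: [519.41600595 -49.26735241 129.2       ]
```

The fingertips really sit about 34–38 mm higher than `ee_pos` says. I measured this by triangulating the tips in the start pictures and again in s1, and x and y agree. So the fingers closed above the stub. A gentle touch-down onto the stub's top (z = 94) will give the exact offset.

Run:
```python
from h import *
p=read_state()["ee_pos"].copy(); p[:2]=stub(0)[:2]
f0=np.mean([read_state()["ft_force"] for _ in range(5)],0)
z=63.5
movel([p[0],p[1],z],max_speed=30)
while z>52:
    s=read_state(); print(round(s["time_s"],2),z,s["ee_pos"].round(2),(s["ft_force"]-f0).round(2))
    if s["ft_force"][2]-f0[2]>2.5: break
    z-=1; movel([p[0],p[1],z],max_speed=15)
```

```text
5.39 63.5 [535.16  13.65  63.15] [-1.66 -0.78 -1.45]
5.64 62.5 [535.43  13.68  62.48] [-0.46 -0.71 -0.58]
5.89 61.5 [535.41  13.65  61.47] [-0.19  0.65 -0.07]
6.14 60.5 [535.4   13.62  60.44] [ 0.24 -0.4  -0.97]
6.39 59.5 [535.39  13.64  59.44] [ 0.51 -0.75  0.07]
6.64 58.5 [535.34  13.62  58.41] [-0.89 -0.36 -0.22]
6.89 57.5 [535.38  13.63  57.45] [ 0.04  0.01 -0.19]
7.14 56.5 [535.4   13.63  56.44] [ 0.23  1.89 -0.45]
7.39 55.5 [535.39  13.62  55.43] [-0.02 -0.63 -0.99]
7.64 54.5 [535.58  13.67  54.55] [0.77 0.33 0.09]
7.89 53.5 [535.66  13.67  54.09] [-1.07 -0.66  5.15]
```

Contact came at ee z ≈ 54.5, so the real tip is ee_z + 39 mm, which matches the pictures. I'll correct for that and grip the stub.

```bash
cat >> h.py <<'E'
D=39.0                      # real fingertip z = ee z + D (touch + pictures)
GZ=D+grip_depth             # grasp point height above ee z
def G(p): return np.array(p,float)-[0,0,GZ]   # command for grasp point at p
E
python3 - <<'E'
from h import *
p=G(stub(0))
movel([p[0],p[1],58],max_speed=60); move_gripper(40); movel(p,max_speed=90)
s=read_state(); print(s["time_s"],s["ee_pos"],p,s["ft_force"])
move_gripper(5); s=read_state(); print(s["time_s"],s["finger_gap"],s["ee_pos"],s["ft_force"],s["ft_torque"])
for c in np.linspace(0,1.85,13): assert inverse_kinematics(G(stub(c)),q_(TH)) is not None
print(inverse_kinematics(G([506,-241.4,91]),q_(TH-np.pi/2)))
E
```

```text
9.2667 [535.01376572  13.83020125  29.72551451] [535.44236472  13.64299904  30.3       ] [ 0.56495888  0.39104539 -0.20169527]
9.8167 10.92094645680521 [536.25353504  13.74078501  30.63593858] [ 2.21079101  0.43014218 -0.79194973] [-0.04680309 -0.55854078  0.02079309]
[ 0.53830862  0.51812246 -0.19360903  1.91676159  0.14501476  0.7200112
 -1.15055465]
```

Run:
```python
from h import *
for c in np.arange(1,13)*1.84/12:
    movel(G(stub(c)),max_speed=21.5); s=read_state(); f=s["ft_force"]
    print(round(s["time_s"],2),round(c,2),(s["ee_pos"]-G(stub(c))).round(2),f.round(1),round(s["finger_gap"],1))
    if np.linalg.norm(f)>35: print("STOP"); break
```

```text
10.44 0.15 [-0.18 -0.05 -0.5 ] [ 4.1  0.1 -7.7] 10.7
11.07 0.31 [-0.3  -0.14  0.52] [-0.1 -0.4 -6.2] 11.1
11.69 0.46 [-1.71 -0.4   0.28] [-7.4 -2.1  0.9] 11.0
12.32 0.61 [-3.14 -0.71  0.55] [-10.8  -1.6   4.3] 11.2
12.94 0.77 [-3.92 -0.83  1.62] [-15.5  -3.1  15. ] 10.9
13.57 0.92 [-1.71 -0.57  2.62] [-10.8  -3.1  12.4] 10.9
14.19 1.07 [-0.1  -0.2   2.26] [-6.  -2.8  5.4] 10.9
14.82 1.23 [ 0.3  -0.14  2.11] [-5.3 -1.6  4.2] 10.6
15.44 1.38 [ 0.46 -0.19  1.98] [-4.1 -1.7  4.3] 11.1
16.07 1.53 [ 0.59 -0.14  1.66] [-4.4 -1.   2.6] 10.5
16.69 1.69 [ 0.66 -0.13  0.94] [-4.2 -2.2  4. ] 11.0
17.32 1.84 [ 0.43 -0.17  0.26] [-2.9 -1.5  3.8] 11.1
```

Run:
```python
from h import *
cv2.imwrite("pics/t3.png",snapshot("top")[:,:,::-1]); cv2.imwrite("pics/s3.png",snapshot("side")[:,:,::-1])
a=cv2.imread("pics/t3.png"); b=cv2.imread("pics/s3.png")
i1=cv2.resize(a[150:245,160:260],(400,380),interpolation=2);i2=cv2.resize(b[175:275,205:305],(400,400),interpolation=2)[:380]
for im,n,o,f in((i1,"top",(160,150),4),(i2,"side",(205,175),4)):
    for P in (W(28,62,60),W(-3,0,92),W(-3,0,102)):
        q=(proj(n,[P])[0]+.4-o)*f; cv2.circle(im,tuple(int(v) for v in q),2,(0,255,0),-1)
cv2.imwrite("pics/c6.png",np.hstack([i1,i2])); print(read_state()["time_s"],proj("side",[W(28,62,60)]),proj("top",[W(28,62,60)]))
```

```text
17.4167 [[238.89753209 233.83285421]] [[188.76006337 185.15196032]]
```

View pics/c6.png

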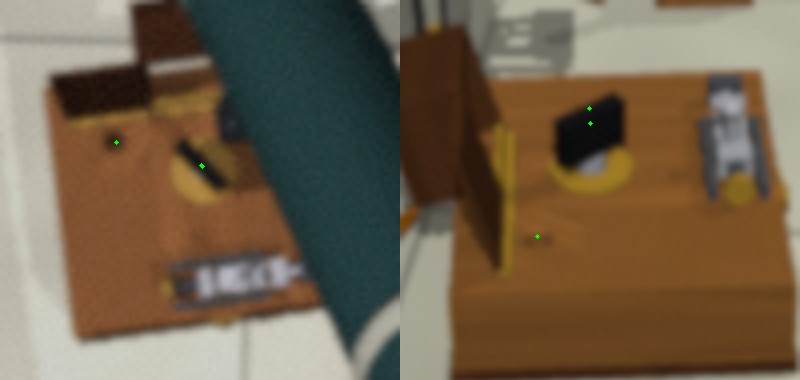

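Run:
```python
from h import *
for n,f,box in(("top","t3",(182,179,195,192)),("side","s3",(233,229,247,240))):
    im=cv2.imread(f"pics/{f}.png"); x0,y0,x1,y1=box
    g=cv2.GaussianBlur(im,(0,0),.6).astype(float).sum(2)[y0:y1,x0:x1]
    bg=np.median(g); w=np.clip(bg-g-60,0,None)
    print(n,bg); print(w.astype(int))
    n_,l=cv2.connectedComponents((w>0).astype(np.uint8)); i,j=np.unravel_index(w.argmax(),w.shape); w=w*(l==l[i,j])
    ys,xs=np.mgrid[y0:y1,x0:x1]; u=(w*xs).sum()/w.sum(),(w*ys).sum()/w.sum()
    P=plane(n,[u],60)[0]; print(u,P, "box",R2.T@(P[:2]-O))
```

```text
top 259.0
[[ 0  0  0  0  0  0  0  0  0  0  0  0  0]
 [ 0  0  0  0  0  0  0  0  0  0  0  0  0]
 [ 0  0  0  0  0  0  0  0  0  0  0  0  0]
 [ 0  0  0  0  0  0  0  0  0  0  0  0  0]
 [ 0  0  0  0  5 25 33 18  0  0  0  0  0]
 [ 0  0  0  0 23 58 70 49 13  0  0  0  0]
 [ 0  0  0  0 34 67 76 54 18  0  0  0  0]
 [ 0  0  0  0 18 47 48 34  4  0  0  0  0]
 [ 0  0  0  0  0 13 12  0  0  0  0  0  0]
 [ 0  0  0  0  0  0  0  0  0  0  0  0  0]
 [ 0  0  0  0  0  0  0  0  0  0  0  0  0]
 [ 0  0  0  0  0  0  0  0  0  0  0  0  0]
 [ 0  0  0  0  0  0  0  0  0  0  0  0  0]]
(np.float64(187.79833101529903), np.float64(184.75799721835884)) [562.96899376 135.23256638  60.        ] box [29.54647102 64.65104508]
side 248.0
[[0 0 0 0 0 0 0 0 0 0 0 0 0 0]
 [0 0 0 0 0 0 0 0 0 0 0 0 0 0]
 [0 0 0 0 0 0 0 0 0 0 0 0 0 0]
 [0 0 0 0 0 0 0 0 0 0 0 0 0 0]
 [0 0 0 0 0 0 0 0 0 0 0 0 0 0]
 [0 0 0 0 0 0 0 0 0 0 0 0 0 0]
 [0 0 0 0 0 0 0 0 0 0 0 0 0 0]
 [0 0 0 0 0 0 0 0 0 0 0 0 0 0]
 [0 0 0 0 0 0 0 0 0 0 0 0 0 0]
 [0 0 0 0 0 0 0 0 0 0 0 0 0 0]
 [0 0 0 0 0 0 0 0 0 0 0 0 0 0]]
(np.float64(nan), np.float64(nan)) [nan nan nan] box [nan nan]<stdin>:8: RuntimeWarning: invalid value encountered in scalar divide
```

Run:
```python
from h import *
n,f,box=("side","s3",(232,228,248,241))
im=cv2.imread(f"pics/{f}.png"); x0,y0,x1,y1=box
g=cv2.GaussianBlur(im,(0,0),.6).astype(float).sum(2)[y0:y1,x0:x1]
print(g.astype(int))
bg=cv2.medianBlur(im,11).astype(float).sum(2)[y0:y1,x0:x1]
w=np.clip(bg-g-12,0,None); w[:,:4]=0; print(w.astype(int))
ys,xs=np.mgrid[y0:y1,x0:x1]; u=(w*xs).sum()/w.sum(),(w*ys).sum()/w.sum()
P=plane(n,[u],60)[0]; print(u,P, "box",R2.T@(P[:2]-O))
```

```text
[[278 275 261 254 255 256 259 262 263 260 258 254 252 249 246 244]
 [276 275 264 259 256 257 259 260 263 262 262 261 258 255 251 248]
 [272 271 263 262 261 260 261 261 262 259 260 262 261 262 260 258]
 [268 265 258 257 261 266 268 267 264 259 256 258 259 261 262 263]
 [267 259 252 251 256 262 265 264 259 253 250 253 255 258 259 261]
 [263 253 244 242 240 239 242 243 238 233 234 245 254 259 259 258]
 [263 248 237 227 217 212 216 222 217 211 216 235 253 259 260 260]
 [265 247 233 222 206 201 207 214 214 207 213 232 249 255 259 260]
 [266 249 237 227 216 211 214 221 222 220 226 238 246 250 253 255]
 [268 253 244 240 234 229 228 231 231 233 236 241 246 247 247 249]
 [269 255 248 246 244 242 239 238 239 240 241 241 244 245 244 247]
 [268 257 253 251 249 248 246 244 243 243 241 242 242 242 241 243]
 [266 257 254 255 253 250 249 248 247 246 244 242 241 241 241 242]]
[[ 0  0  0  0  0  0  0  0  0  0  0  0  0  0  0  0]
 [ 0  0  0  0  0  0  0  0  0  0  0  0  0  0  0  0]
 [ 0  0  0  0  0  0  0  0  0  0  0  0  0  0  0  0]
 [ 0  0  0  0  0  0  0  0  0  0  0  0  0  0  0  0]
 [ 0  0  0  0  0  0  0  0  0  0  0  0  0  0  0  0]
 [ 0  0  0  0  0  0  0  0  0  6  7  0  0  0  0  0]
 [ 0  0  0  0 19 22 16  9 16 24 19  3  0  0  0  0]
 [ 0  0  0  0 29 31 24 17 18 26 21  3  0  0  0  0]
 [ 0  0  0  0 18 21 17 10  9 11  7  0  0  0  0  0]
 [ 0  0  0  0  0  3  3  0  0  0  0  0  0  0  0  0]
 [ 0  0  0  0  0  0  0  0  0  0  0  0  0  0  0  0]
 [ 0  0  0  0  0  0  0  0  0  0  0  0  0  0  0  0]
 [ 0  0  0  0  0  0  0  0  0  0  0  0  0  0  0  0]]
(np.float64(238.88019559902202), np.float64(234.88019559902202)) [561.29883938 136.04789661  60.        ] box [28.027546   65.72204733]
```

Run:
```python
from h import *
def T(m): s=read_state(); print(m,round(s["time_s"],2),s["ee_pos"].round(1),s["ft_force"].round(1),round(s["finger_gap"],1)); return s
qp=q_(TH-np.pi/2); pin=np.array([506.2,-241.4,91.])
move_gripper(40); T("open")
p=G(stub(1.84)); movel(p+[0,0,50],max_speed=120); T("up")
movep(G(pin)+[0,0,45],qp); T("above pin")
movel(G(pin),max_speed=110); T("at pin")
move_gripper(8); s=T("grip")
if s["finger_gap"]>13:
    movel(G(pin)+[0,0,100],max_speed=180); T("lift")
    movel(G(np.r_[W(28,62,0)[:2]+[0,1.3],115+76]),max_speed=250); s=T("hover")
cv2.imwrite("pics/t4.png",snapshot("top")[:,:,::-1]); cv2.imwrite("pics/s4.png",snapshot("side")[:,:,::-1])
a=cv2.imread("pics/t4.png"); b=cv2.imread("pics/s4.png")
cv2.imwrite("pics/c7.png",np.hstack([cv2.resize(a[150:245,160:260],(400,380),interpolation=2),cv2.resize(b[165:265,205:305],(400,400),interpolation=2)[:380]]))
```

```text
open 18.01 [637.8  30.3  57.1] [ 0.2 -0.4  0.2] 40.5
up 18.57 [637.5  29.9 107.1] [ 0.2  0.1 -0.1] 39.6
above pin 19.73 [ 507.  -239.9   78.1] [-0.   0.  -0.4] 40.1
at pin 20.29 [ 506.6 -240.9   33.3] [-0.1  0.7  0.4] 39.8
grip 20.79 [ 506.6 -241.7   33.8] [ 0.9 -0.4  2.7] 14.9
lift 21.5 [ 505.4 -241.1  132.4] [-0.7 -0.4 -0.6] 15.1
hover 23.17 [561.9 132.1 133.2] [ 0.2 -0.4  0.4] 15.1
```

View pics/c7.png

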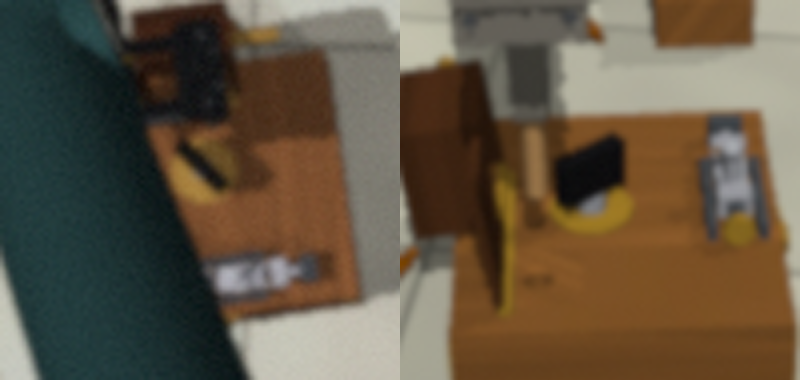

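Run:
```python
from h import *
b=cv2.imread("pics/s4.png"); s=read_state(); print(s["time_s"],s["ee_pos"])
p=s["ee_pos"]-[0,0,18.3]
uv=proj("side",[p,p+[0,0,40],[p[0],p[1],60],[p[0],p[1]+2.6,60]]); print(uv)
im=cv2.resize(b[190:245,220:260],None,fx=10,fy=10,interpolation=cv2.INTER_CUBIC)
for q in uv: cv2.circle(im,tuple(int(v) for v in (q+.45-[220,190])*10),3,(0,255,0),-1)
cv2.imwrite("pics/c8.png",im)
for r in range(196,217,2):
    row=b[r,230:248].astype(int); print(r,(row[:,2]).tolist())
```

```text
23.2667 [561.96560895 132.23659534 133.28520652]
[[237.86860161 213.40585725]
 [237.11335353 197.82689545]
 [238.86193444 233.79282255]
 [238.66959495 234.52002187]]
196 [77, 80, 79, 78, 77, 78, 88, 97, 98, 93, 83, 78, 77, 78, 79, 82, 93, 111]
198 [71, 77, 79, 78, 80, 93, 117, 136, 143, 132, 109, 87, 80, 78, 81, 91, 104, 115]
200 [63, 76, 78, 78, 81, 94, 117, 137, 146, 142, 122, 96, 81, 78, 77, 85, 103, 119]
202 [57, 73, 80, 81, 83, 93, 115, 136, 146, 143, 126, 101, 86, 82, 80, 80, 86, 93]
204 [54, 69, 79, 81, 82, 91, 112, 134, 145, 143, 127, 102, 80, 65, 50, 37, 29, 26]
206 [77, 78, 78, 78, 79, 88, 108, 132, 146, 146, 132, 107, 78, 51, 25, 16, 16, 16]
208 [90, 87, 87, 85, 80, 86, 107, 131, 145, 146, 134, 109, 79, 50, 25, 12, 12, 13]
210 [116, 105, 96, 87, 77, 81, 102, 128, 144, 147, 135, 112, 84, 59, 30, 11, 11, 13]
212 [136, 129, 125, 111, 93, 91, 102, 127, 143, 147, 137, 120, 98, 70, 33, 11, 13, 12]
214 [133, 136, 143, 130, 107, 92, 91, 102, 113, 123, 127, 129, 126, 104, 55, 16, 12, 13]
216 [120, 132, 144, 135, 121, 110, 90, 83, 84, 91, 111, 130, 138, 128, 94, 65, 43, 37]
```

View pics/c8.png

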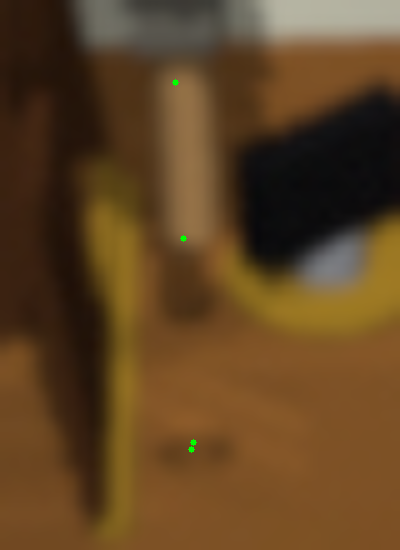

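Run:
```python
from h import *
def T(m): s=read_state(); print(m,round(s["time_s"],2),s["ee_pos"].round(1),s["ft_force"].round(1),round(s["finger_gap"],1)); return s
x,y=563.1,134.0
movel([x,y,62+18.3],max_speed=110); T("62")
for z in(57,52,46,40,35):
    movel([x,y,z+18.3],max_speed=40); s=T(z)
    if np.linalg.norm(s["ft_force"])>14: break
cv2.imwrite("pics/s5.png",snapshot("side")[:,:,::-1])
b=cv2.imread("pics/s5.png"); cv2.imwrite("pics/c9.png",cv2.resize(b[165:265,205:305],(600,600),interpolation=2))
```

```text
62 23.9 [563.4 134.1  80.5] [0.8 0.1 0.6] 14.9
57 24.18 [563.2 134.   75.5] [ 0.1  0.7 -0.6] 14.8
52 24.45 [562.9 133.9  70. ] [-0.7 -0.6 -0. ] 14.5
46 24.75 [562.8 134.   63.9] [-0.7  0.3  0.2] 14.7
40 25.05 [562.9 134.   57.9] [ 1.3  1.5 -0.3] 14.7
35 25.32 [562.9 134.   53. ] [-0.2 -0.3 -0. ] 14.4
```

View pics/c9.png

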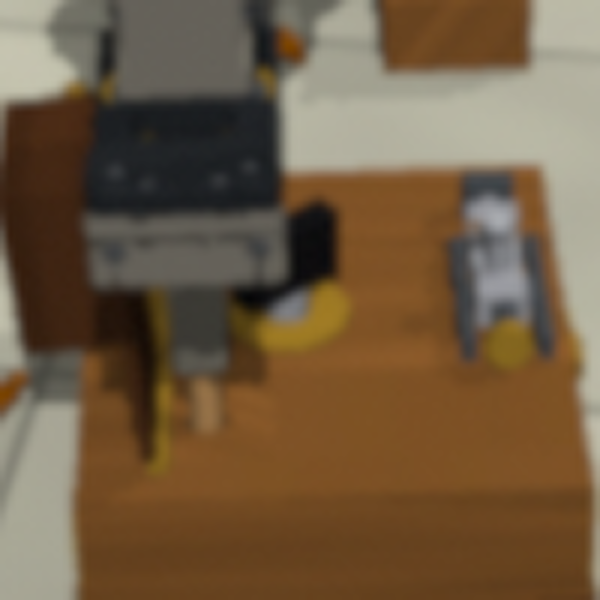

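The pin sits 25 mm into the hole with no resistance. I'll release it and retreat upward.

Run:
```python
from h import *
def T(m): s=read_state(); print(m,round(s["time_s"],2),s["ee_pos"].round(1),s["ft_force"].round(1),round(s["finger_gap"],1)); return s
move_gripper(36); T("open")
movel([562.9,134,53+75],max_speed=150); T("up")
# clear away to -x side, above the knob front, orientation for the knob
p=G(W(-60,-20,190)); movep(p,q_(TH+.65-np.pi/2)); T("away")
cv2.imwrite("pics/t6.png",snapshot("top")[:,:,::-1]); cv2.imwrite("pics/s6.png",snapshot("side")[:,:,::-1])
a=cv2.imread("pics/t6.png"); b=cv2.imread("pics/s6.png")
cv2.imwrite("pics/c10.png",np.hstack([cv2.resize(a[150:245,160:260],(400,380),interpolation=2),cv2.resize(b[165:265,205:305],(400,400),interpolation=2)[:380]]))
```

```text
open 25.87 [563.1 134.   53.4] [ 0.9  0.2 -0. ] 36.1
up 26.52 [562.4 133.7 127.4] [0.  0.4 0.8] 35.8
away 27.29 [488.1  37.7 131.8] [-0.2  0.7 -0.2] 35.9
```

View pics/c10.png

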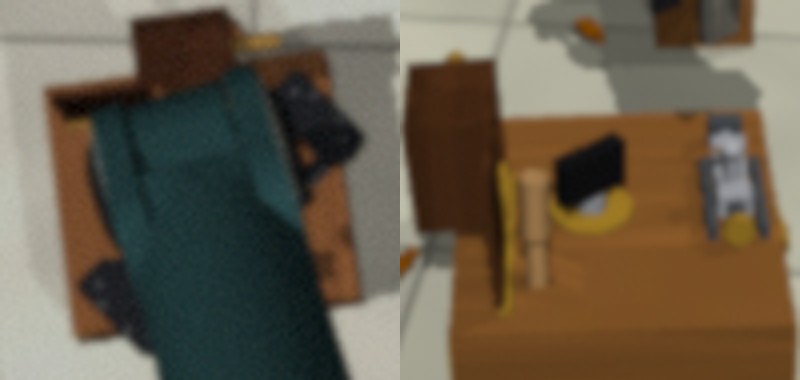

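The side view shows the pin upright in the hole at about (538,230), with the cover behind it and closing slowly. Next I check the knob's axis against the black bar in t3 (top) and s6 (side).

Run:
```python
from h import *
for n,f,box in(("top","t3",(200,182,218,200)),("side","s6",(240,195,268,222))):
    im=cv2.imread(f"pics/{f}.png"); x0,y0,x1,y1=box
    m=(im[y0:y1,x0:x1].max(2)<62).astype(np.uint8)
    k,l,st,ce=cv2.connectedComponentsWithStats(m); i=1+st[1:,4].argmax(); 
    cs,_=cv2.findContours((l==i).astype(np.uint8),0,1); print(n,st[i],ce[i]+[x0,y0],cv2.minAreaRect(cs[0]))
    u=ce[i]+[x0,y0]
    for z in(87,95,102): 
        P=plane(n,[u],z)[0]; print(z,P.round(1),(R2.T@(P[:2]-O)).round(1))
    # bar outline corners
    a=TH+.65; c=W(-3,0,0); d=np.array([np.cos(a),np.sin(a),0]); e=np.array([-d[1],d[0],0])
    X=[c+sx*22*d+sy*6*e+[0,0,z] for z in(72,102) for sx,sy in((1,1),(1,-1),(-1,-1),(-1,1))]
    g=cv2.resize(im[y0-8:y1+8,x0-8:x1+8],None,fx=9,fy=9,interpolation=2)
    for q in proj(n,X): cv2.circle(g,tuple(int(v) for v in (q+.45-[x0-8,y0-8])*9),3,(0,255,0),-1)
    cv2.imwrite(f"pics/k_{n}.png",g)
a=cv2.imread("pics/k_top.png");b=cv2.imread("pics/k_side.png");H=max(a.shape[0],b.shape[0])
o=np.zeros((H,a.shape[1]+b.shape[1],3),np.uint8);o[:a.shape[0],:a.shape[1]]=a;o[:b.shape[0],a.shape[1]:]=b;cv2.imwrite("pics/k.png",o);print(o.shape)
```

```text
top [ 5  4 12 11 39] [210.51282051 191.1025641 ] ((10.250000953674316, 8.75), (14.142135620117188, 2.1213202476501465), 45.0)
87 [542.3  66.1  87. ] [-1.8 -0.4]
95 [541.3  65.5  95. ] [-2.9 -0.8]
102 [540.5  64.9 102. ] [-3.9 -1.2]
side [  4   4  17  18 218] [252.01376147 207.39449541] ((12.273970603942871, 12.602739334106445), (12.579608917236328, 20.35910415649414), 65.55604553222656)
87 [541.4  67.1  87. ] [-2.6  0.8]
95 [539.6  78.5  95. ] [-2.6 12.3]
102 [538.   88.4 102. ] [-2.6 22.4]
(387, 702, 3)
```

View pics/k.png

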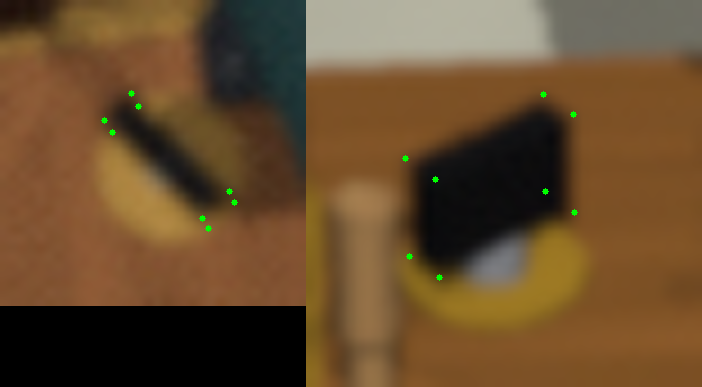

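```bash
cat >> h.py <<'E'
KZ=95.; A0=TH+.65-np.pi/2
KP=W(-3,0,KZ)
def T(m):
    s=read_state(); print(m,round(s["time_s"],2),s["ee_pos"].round(1),s["ft_force"].round(1),s["ft_torque"].round(3),round(s["finger_gap"],1)); return s
E
python3 - <<'E'
from h import *
movel(G(KP)+[0,0,45],max_speed=120); T("above")
movel(G(KP),max_speed=90); T("at")
move_gripper(6); T("grip"); wait(.2); T("grip")
p=read_state()["qpos"]; print(p.round(2))
for d in (0,.5,1,1.4): print(d,np.round(inverse_kinematics(G(KP),q_(A0-d)),2))
cv2.imwrite("pics/t7.png",snapshot("top")[:,:,::-1]); cv2.imwrite("pics/s7.png",snapshot("side")[:,:,::-1])
b=cv2.imread("pics/s7.png"); cv2.imwrite("pics/c11.png",cv2.resize(b[165:265,205:305],(600,600),interpolation=2))
E
```

```text
above 28.19 [540.9  66.2  82.4] [-0.1 -0.2  0.1] [-0.076 -0.041  0.044] 36.3
at 28.84 [541.3  66.4  37.4] [0.3 0.2 0.2] [-0.033 -0.012  0.037] 35.7
grip 29.32 [541.6  66.2  37.7] [-0.  -0.6  2.6] [-0.098 -0.033  0.02 ] 11.9
grip 29.52 [541.5  66.1  37.7] [ 0.1 -1.1  3.8] [-0.221  0.021  0.042] 11.7
[ 0.18  0.53 -0.45  1.94  0.33  0.75 -1.23]
0 [ 0.18  0.53 -0.45  1.94  0.33  0.74 -1.23]
0.5 [ 0.08  0.51 -0.33  1.94  0.24  0.73 -1.65]
1 [-0.01  0.49 -0.21  1.95  0.15  0.71 -2.08]
1.4 [-0.09  0.48 -0.11  1.96  0.08  0.7  -2.42]
```

View pics/c11.png

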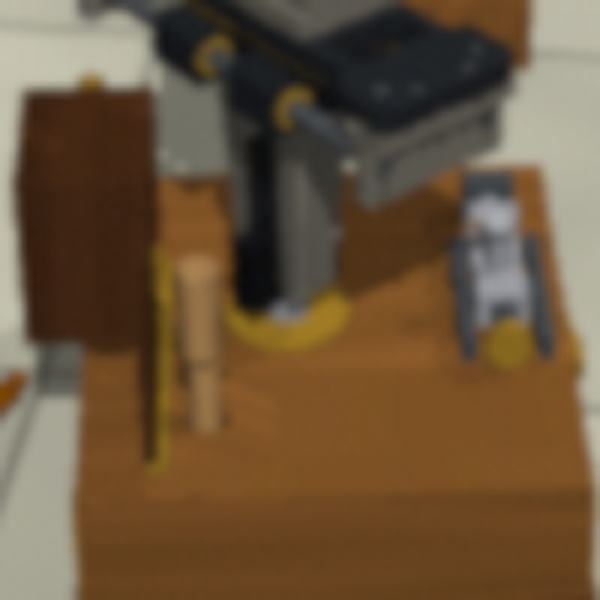

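```bash
cat >> h.py <<'E'
def tq(n=6):
    v=[]
    for _ in range(n):
        wait(.02); s=read_state(); v.append(np.r_[s["ft_torque"],s["ft_force"]])
    v=np.array(v); R=Ro.from_quat(s["orientation"]).as_matrix()
    return v.mean(0), v.std(0)[2], np.arctan2(R[1,1],R[0,1]), s
def turn(d):
    movep(G(KP),q_(A0-d)); m,sd,a,s=tq()
    print(f'd {d:.3f} act {A0-a:.3f} t {s["time_s"]:.2f} tz {m[2]:.3f} sd {sd:.3f} txy {m[:2].round(2)} F {m[3:].round(1)} pos {(s["ee_pos"]-G(KP)).round(1)}')
    return m[2]
E
python3 - <<'E'
from h import *
m,sd,a,s=tq(); print("base",m.round(3),sd,A0-a)
for d in(.05,.15,.25,.3): turn(d)
E
```

```text
base [-0.23   0.046  0.07  -0.408 -0.609  4.838] 0.029796463992438925 0.00011789511209314707
d 0.050 act 0.050 t 30.07 tz 0.053 sd 0.032 txy [-0.22  0.01] F [-0.2 -0.7  5.7] pos [ 0.4 -0.1  0.3]
d 0.150 act 0.150 t 30.43 tz -0.204 sd 0.023 txy [-0.21  0.06] F [-0.2 -1.   5.6] pos [ 0.3 -0.   0.3]
d 0.250 act 0.250 t 30.77 tz -0.180 sd 0.019 txy [-0.18  0.09] F [-0.3 -0.9  5.5] pos [0.3 0.  0.4]
d 0.300 act 0.299 t 31.12 tz 0.082 sd 0.017 txy [-0.22  0.09] F [-0.6 -1.   5.6] pos [0.3 0.  0.4]
```

```bash
cat >> h.py <<'E'
def turns(d,k,dur=0.4):
    movel(G(KP)+[0,0,0.4*(k%2)],q_(A0-d),max_speed=0.4/dur); m,sd,a,s=tq(5)
    print(f'd {d:.3f} act {A0-a:.3f} t {s["time_s"]:.2f} tz {m[2]:.3f} sd {sd:.3f} txy {m[:2].round(2)} F {m[3:].round(1)} gap {s["finger_gap"]:.1f}')
    return m[2]
E
python3 - <<'E'
from h import *
k=1
for d in np.arange(.34,.62,.04):
    t=turns(d,k); k+=1
    if t>.3: break
E
```

```text
d 0.340 act 0.339 t 31.49 tz 0.173 sd 0.033 txy [-0.15 -0.31] F [ 1.1 -0.3  2.1] gap 11.7
d 0.380 act 0.379 t 31.86 tz 0.134 sd 0.015 txy [-0.17 -0.06] F [-0.6 -0.7  4.8] gap 11.8
d 0.420 act 0.419 t 32.23 tz 0.148 sd 0.022 txy [-0.08 -0.42] F [ 1.4 -0.3  1.5] gap 11.5
d 0.460 act 0.459 t 32.59 tz 0.146 sd 0.011 txy [-0.11 -0.17] F [ 1.1 -0.4  5.2] gap 11.9
d 0.500 act 0.499 t 32.96 tz 0.146 sd 0.019 txy [-0.02 -0.54] F [ 1.7 -0.1  1.8] gap 11.5
d 0.540 act 0.540 t 33.33 tz 0.150 sd 0.016 txy [-0.04 -0.26] F [ 1.2 -0.   5.2] gap 11.7
d 0.580 act 0.579 t 33.69 tz 0.149 sd 0.013 txy [ 0.07 -0.59] F [2.7 0.2 1.6] gap 12.2
```

Run:
```python
from h import *
k=0
for d in np.arange(.62,1.25,.04):
    t=turns(d,k); k+=1
    if t>.235: break
```

```text
d 0.620 act 0.619 t 34.06 tz 0.178 sd 0.020 txy [ 0.03 -0.35] F [ 1.7 -0.2  5.2] gap 12.2
d 0.660 act 0.659 t 34.42 tz 0.219 sd 0.013 txy [ 0.17 -0.72] F [2.8 0.8 1.9] gap 12.1
d 0.700 act 0.699 t 34.79 tz 0.310 sd 0.015 txy [ 0.14 -0.4 ] F [1.7 0.6 5.4] gap 11.4
```

Run:
```python
from h import *
m,sd,a,s=tq(12); print(m.round(3),sd,A0-a,s["time_s"])
turns(.73,1)
m,sd,a,s=tq(8); print(m.round(3),sd,A0-a,s["time_s"])
```

```text
[ 0.157 -0.42   0.282  2.154  0.39   5.349] 0.01879352604830201 0.6993415732842829 34.9917
d 0.730 act 0.729 t 35.36 tz 0.324 sd 0.031 txy [ 0.26 -0.74] F [3.5 0.9 1.4] gap 11.8
[ 0.314 -0.784  0.344  3.433  1.38   1.635] 0.03838217357638685 0.7295179766649929 35.4917
```

Run:
```python
from h import *
m,sd,a,s=tq(15); print(m.round(3),round(sd,3),A0-a,s["time_s"])
turns(.76,0,.5)
m,sd,a,s=tq(15); print(m.round(3),round(sd,3),A0-a,s["time_s"])
```

```text
[ 0.391 -0.864  0.342  3.47   1.352  1.212] 0.023 0.7298075983569052 35.7417
d 0.760 act 0.760 t 36.11 tz 0.385 sd 0.007 txy [ 0.42 -0.59] F [2.1 1.2 5.4] gap 11.9
[ 0.406 -0.571  0.366  2.339  1.664  5.517] 0.029 0.759837387420703 36.3583
```

Run:
```python
from h import *
turns(.72,1,.4)
m,sd,a,s=tq(15); print(m.round(3),round(sd,3),A0-a,s["time_s"])
```

```text
d 0.720 act 0.721 t 36.73 tz -0.053 sd 0.018 txy [ 0.62 -0.91] F [3.7 2.2 2.1] gap 11.7
[ 0.638 -0.946 -0.047  3.98   2.713  1.277] 0.024 0.7203430546994889 36.975
```

Run:
```python
from h import *
turns(.755,0,.4)
turns(.79,1,.4)
m,sd,a,s=tq(12); print(m.round(3),round(sd,3),A0-a,s["time_s"])
```

```text
d 0.755 act 0.754 t 37.34 tz 0.363 sd 0.036 txy [ 0.58 -0.7 ] F [2.9 2.3 5.7] gap 11.6
d 0.790 act 0.789 t 37.71 tz 0.377 sd 0.027 txy [ 0.71 -1.01] F [4.3 2.9 2. ] gap 11.5
[ 0.72  -1.003  0.386  4.22   2.775  1.712] 0.022 0.789332287907841 37.9083
```

Run:
```python
from h import *
cv2.imwrite("pics/s8.png",snapshot("side")[:,:,::-1])
move_gripper(26); T("open")
movel(G(KP)+[0,0,100],max_speed=150); T("up")
movep([430,-330,230],q_(TH-np.pi/2)); T("away")
cv2.imwrite("pics/t9.png",snapshot("top")[:,:,::-1]); cv2.imwrite("pics/s9.png",snapshot("side")[:,:,::-1])
a=cv2.imread("pics/t9.png"); b=cv2.imread("pics/s9.png")
cv2.imwrite("pics/c12.png",np.hstack([cv2.resize(a[150:245,160:260],(400,380),interpolation=2),cv2.resize(b[165:265,205:305],(400,400),interpolation=2)[:380]]))
cv2.imwrite("pics/c13.png",cv2.resize(np.vstack([a,b]),None,fx=.78,fy=.78))
```

```text
open 38.37 [540.2  65.6  37.2] [-0.2  0.1 -0. ] [ 0.008  0.015 -0.038] 26.1
up 39.18 [540.4  66.  136.5] [-0.6  0.5 -0.1] [ 0.012  0.029 -0.028] 26.0
away 40.74 [ 430.6 -328.7  229.5] [-0.6  0.6  0.6] [ 0.018  0.022 -0.01 ] 26.2
```

View pics/c12.png

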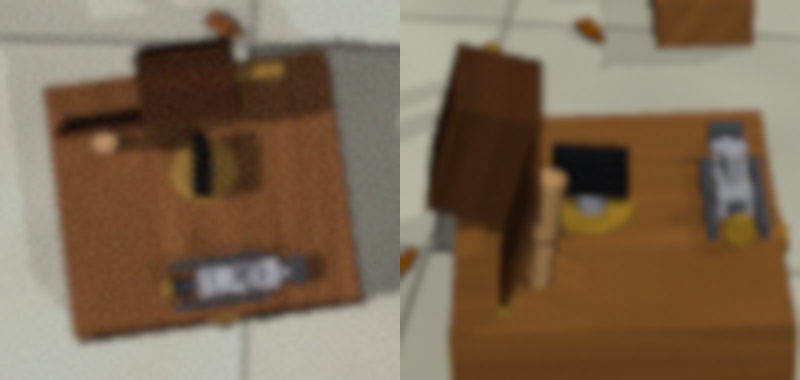

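View pics/c13.png

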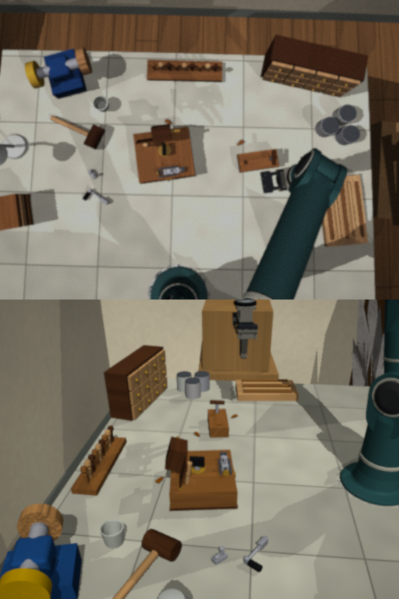

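Both views show the cover leaning on the standing pin, the knob bar turned, and the machine head in its rails. The rack, reamer and bystanders are where they were. Next I average the free-air torque bias and check that the cover is at rest.

Run:
```python
from h import *
v=[]
for _ in range(50):
    wait(.03); v.append(read_state()["ft_torque"])
v=np.array(v); print("bias",v.mean(0).round(4),v.std(0).round(3),read_state()["time_s"])
wait(.5)
im=snapshot("side"); cv2.imwrite("pics/s10.png",im[:,:,::-1]); cv2.imwrite("pics/t10.png",snapshot("top")[:,:,::-1])
a=cv2.imread("pics/s9.png").astype(int); b=cv2.imread("pics/s10.png").astype(int)
d=np.abs(a-b)[165:265,195:305].sum(2); print("diff max",d.max(),(d>60).sum())
# head/jaw along y: before vs now
s0=cv2.imread("pics/side0.png"); 
st=np.hstack([cv2.resize(s0[185:232,270:305],(350,470),interpolation=2),cv2.resize(b.astype(np.uint8)[185:232,270:305],(350,470),interpolation=2)])
cv2.imwrite("pics/c14.png",st)
# cover angle: hood front-top edge corners & pin top in side view
g=cv2.resize(b.astype(np.uint8)[170:245,205:255],None,fx=8,fy=8,interpolation=2)
for c,col in((1.25,(255,255,0)),(1.33,(0,255,0)),(1.4,(0,0,255))):
    def C(r,h,y): return W(45-r*np.cos(c)+h*np.sin(c),y,62+r*np.sin(c)+h*np.cos(c))
    for P in(C(82,50,34),C(82,50,-34),C(82,0,34),C(78,0,95)):
        q=(proj("side",[P])[0]+.44-[205,170])*8; cv2.circle(g,tuple(int(x) for x in q),3,col,-1)
cv2.imwrite("pics/c15.png",g)
```

```text
bias [ 0.0056 -0.0003 -0.0101] [0.03  0.029 0.023] 42.5083
diff max 42 0
```

View pics/c14.png

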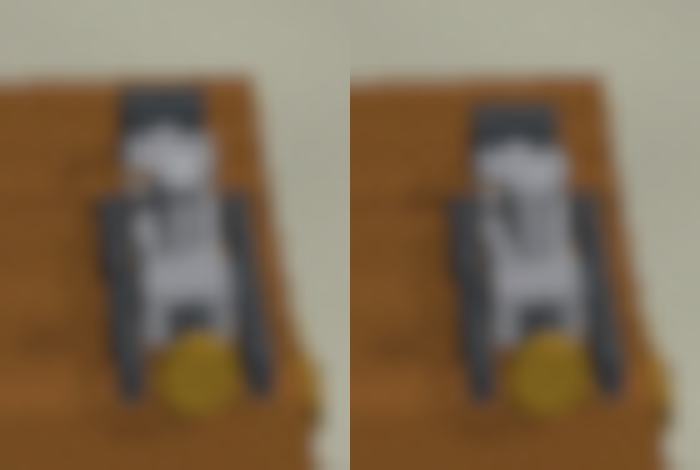

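View pics/c15.png

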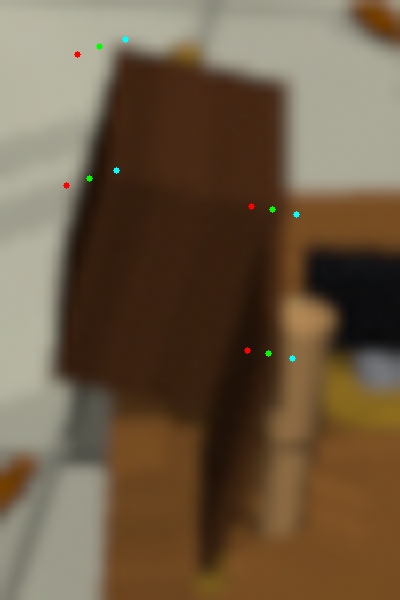

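Run:
```python
from plant import *
print(read_state()["time_s"]); finish_job()
```

```text
43.1083
the job is handed in; nothing more can be done
```

I opened the cover, propped it on the pin, tightened the clamp knob to roughly 17 N and let go. The job was handed in at 43.1 s, with the arm clear of everything.

**What I did**
- **Cover:** swung up by its stub to about 1.84 rad at about 0.25 rad/s. The highest wrist force I read was about 22 N.
- **Pin:** taken from the rack and lowered about 25 mm into the 28 mm hole without resistance, then released.
- **Knob:** turned 0.79 rad clockwise in small steps. I felt the bite at about 0.58 rad. During this I turned it back once, from 0.76 to 0.72 rad, to check the force, then forward again.

**Last checks**
- **Cover at rest:** it leans on the pin at about 1.3 rad, and two side pictures about 2 s apart show no movement. The pin leans slightly within the hole's clearance.
- **Clamp:** the jaw had advanced about 6 mm and moved the machine head with it. The rack and the other items looked unmoved.

**What failed or disagreed**
- **Fingertip height:** the real fingertips are about 39 mm above the reported TCP, so my first grip on the stub closed on nothing. I found this in the pictures, confirmed it by touching down on the stub, and corrected for it.
- **Clamp force:** this is inferred, not measured. The angle past the bite gives about 17 N. The torque rise (0.24 N m) gives about 20–24 N, and the back-turn about 20 N. All are below 32 N, but 20–24 N would be more than the 17 N asked.

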